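# Press the tilting glass rest level and bolt it

### The job

The spring-lifted plate of the glass rest stands tilted up. With shut fingertips on the thumb pad of its bolt, press it down until it lies level on its bumpers and, keeping it down, slide the bolt fully home into the slotted keeper; then let go, so that the bolt holds the plate level. Feel your way: never press on the rest with more than 25 N, and leave the cup, dropper bottle and glass cutter where they are.

Things in the scene. Friction and masses are not known exactly. Their poses are not given: they have to be found in the camera images.
- rest: Glass rest, fixed to the table: wooden base board 190 x 290 x 12 mm; origin under its centre, x square to the hinge, y along it, z up. An aluminium deck stands on it on four screws at an unmeasured height set by hand: deck, hinge, plate, bolt and keeper are up to 7 mm higher or lower than said here. The 25 N limit is for the sum of all contact forces of the fingers on it, often a quarter more than the net push.
- hinge_mid (a point): Middle of the tilt plate's hinge line, which runs along y of the rest at its -x end, 70 mm from the rest's origin and 45 mm above the table (true height up to 7 mm off; this point is reckoned from the base board). Axes as the rest's.
- tilt_plate (a joint): Tilt of the aluminium plate (150 mm from hinge to free edge, 200 mm wide, a glass strip clipped on it), rad: 0 = level on rubber bumpers; starts near 0.32, +x edge up. Pressing it down at the thumb pad takes some 7 N (raised) to 12 N (level); on the bumpers the force climbs steeply. Let go unbolted it springs up; bolted, it rises to 0.02 to 0.025, held by the slot.
- bolt (a joint): Slide of the bolt, m: 0 = drawn back (start), 0.03 = home, toward +y of the rest. Steel rod 8 mm thick near the free edge with a dark thumb pad, 36 (x) x 60 mm (y), between two ridges 50 mm apart and 10 mm high, to press on with shut fingertips. Middle of the pad's face: 128 mm from the hinge along the plate, 20 mm above it square to the plate, 0 (home: 30) mm to +y of hinge_mid.
- slot_mid (a point): Middle of the slot (12 mm high) in the keeper, a dark upright steel plate 46 mm wide, 14 mm thick, top 108 mm above the table, at the +y end of the bolt; height up to 7 mm off, reckoned from the base board. The bolt's blunt tip starts 6 mm short of it and enters only when the plate is level (within 0.02 rad or so); above the slot it meets solid steel. Axes as the rest's.
- cup: small white mixing cup, 49 mm wide, 31 mm high, loose on the table; origin at the centre of its underside; leave it
- dropper: small dropper bottle, 27 mm wide, 86 mm high, loose on the table; origin at the centre of its underside; leave it
- cutter: glass cutter, a slim handle 14 x 136 x 14 mm, loose on the table; origin at the centre of its underside, long axis y; leave it

How it is judged:
By the outcome, as a careful person would: the job done as asked, in the order asked, and still so for the second after the job is handed in, with the robot touching nothing.
It also fails if it takes over 58 s, if anything falls off the work surface, if the arm or the gripper's body presses on something with over 40 N, if the wrist force passes 120 N, or if a joint passes its speed limit or range.

### The arm

A 7-joint arm with a two-finger parallel gripper is mounted at the origin on a cart in front of the work surface, level with it; the furniture and walls round the work are solid. World frame = base frame: x ahead of the robot, y to its left, z up, the work surface at z = 0. Lengths are in m, angles in rad, forces in N, time in s.
With the tool pointing down it reaches from about 0.4 to 0.9 m from the base axis. Payload 5.6 kg.
Tool frame: the origin (TCP) lies midway between the tips of the shut fingers; the grasp point (between the pads) lies 19 mm behind it; z points along the fingers, y is the line along which they close (so a half turn about z gives the same grasp; the last joint's range is limited). The gripper opens to 92 mm and grips with 3 to 60 N. Pads are 20 mm wide; open, the fingers measure 128 mm over their backs; the gripper's body (75 mm by 189 mm) begins 69 mm behind the grasp point.
Start: joints at [1.205, 0.468, -0.012, 1.603, 0.006, 1.071, -0.056], TCP at [0.206, -0.616, 0.215] pointing down, gripper open.
Joint ranges: [-2.53, 2.53], [-0.31, 2.02], [-1.57, 1.55], [0.28, 2.44], [-1.29, 4.43], [0.15, 1.84], [-2.92, 2.92]. Speed limits (rad/s): [2.57, 2.57, 3.14, 3.14, 3.14, 3.14, 3.14].

### API

Orientations are given as a 3x3 rotation matrix whose columns are the frame's x, y, z axes.
In Python, from station import env, effector, solver, viewer, workorder, search_frame, tip_of gives the robot as it stands. Calls block until the motion is done:
- env.reach(position, orientation): joint-space move of the TCP to a pose.
- env.movel(position, frame=None, rate=0.15): straight line of the TCP; frame=None keeps the orientation; rate is the mean speed in m/s.
- env.goto_joints(angles): joint-space move.
- effector.release() and effector.grasp(squeeze=None): open the fingers fully, or close them until they stop; squeeze is the grip in N (None keeps the last).
- env.pause(seconds).
- solver.inverse_kinematics(position, orientation): joint angles nearest the present ones, or None.
- env.sense(): the state.
- viewer.read_camera(name): name is "side" or "top" or "wrist"; returns (picture, depth): 420x560x3 uint8, red, green, blue; 420x560 float32, m along the optical axis (not along the pixel's ray), 0 where there is no reading.
- viewer.camera_info(name): a dict with "intrinsics" (3x3 intrinsics, pixels), "eye" and "rotation" of the camera in the world; the wrist camera has in their place "T_tool_cam" (4x4, takes a point from camera to tool coordinates, whose origin is the TCP and whose axes are the flange's). Camera axes: x right, y up, looking along -z (the intrinsics and any distortion apply to the point x, -y, -z); pixel columns grow to the right and rows downward; lengths in m; the calibration is good to about 2 mm. A picture is of the moment at which its call begins: read the wrist's pose just before it. camera_info takes no time and is no camera call.
A pose or a line that the arm cannot do raises env.PlanningError and nothing moves.
- workorder.finish_job(): hands the job in; it is judged then, once.
Trained networks look in the newest picture that a camera, given by its name, has taken for a name from the list of things; names that differ only in an ending like _2 or _b are one class to them, and where a whole thing is asked for, a point or a joint stands for the part that bears it (a point fixed in the world has none). Each returns a list of dicts, best first, with "score" (0 to 1); they miss things now and then, are a little off and sometimes report something else, mostly with a low value. They report only what shows in the picture. A call takes as long as a camera call.
- search_frame(camera, name): "at" ([x, y, z] in m, in world coordinates, good to about 4 mm: the middle of the surface that is visible of it).
- tip_of(camera, name): "at" ([x, y, z] in m, in world coordinates, good to about 4 mm: a listed point, or the origin of a listed thing).
The state is a dict: "t": time; "joint_positions": joint angles; "joint_velocities": joint speeds; "tau": joint torques, N m; "ee_pos": TCP position; "tcp_rot": TCP orientation; "wrist_force": force on the tool from outside, world axes, zero at the start; "moment": the same for the moment, N m; "gripper_width": finger opening in m; "grasp_force": force on a finger pad.
Only numpy, scipy, OpenCV 4.12 (cv2) and the standard library are available. Lean on these libraries where they do the work, as an engineer would, in place of code of your own. Each camera call takes 0.05 s, during which the arm holds its last target. There are 200 camera calls.

## Working session

There is one attempt and no reset: what is moved stays moved. The work goes in short steps, each a Python script; the robot and the scene stay as the last script left them, time stands still between calls to the robot, and variables do not carry over. Pictures are saved under pics/ and viewed, at most 10 in all, crops included, and the job is handed in when it is done.

```bash
mkdir -p pics; ls
python3 - <<'E'
from station import env, effector, solver, viewer, workorder, search_frame, tip_of
import cv2,numpy as np
for c in ("top","side"):
    p,d=viewer.read_camera(c); cv2.imwrite(f"pics/{c}0.png",p[:,:,::-1])
    i=viewer.camera_info(c); print(c,i)
    for n in ("rest","hinge_mid","bolt","slot_mid","tilt_plate","cup","dropper","cutter"):
        for f in (search_frame,tip_of):
            try: print(n,f.__name__,[(np.round(r["at"],4).tolist(),round(r["score"],2)) for r in f(c,n)[:2]])
            except Exception as e: print(n,f.__name__,e)
s=env.sense(); print(s["t"],s["wrist_force"],s["tcp_rot"])
E
```

```text
pics
top {'intrinsics': array([[430.78698831,   0.        , 277.31711085],
       [  0.        , 430.78698831, 209.11392325],
       [  0.        ,   0.        ,   1.        ]]), 'eye': array([0.39481317, 0.03622863, 0.89442853]), 'rotation': array([[ 0.00658127,  0.98741492, -0.15801413],
       [-0.99989311,  0.00856111,  0.01185209],
       [ 0.01305571,  0.15791924,  0.98736572]])}
rest call [([0.5441, -0.069, 0.0637], 0.78)]
rest call [([0.5553, -0.0738, -0.0008], 0.65)]
hinge_mid call [([0.5397, -0.0726, 0.0595], 0.82)]
hinge_mid call [([0.4792, -0.0733, 0.0457], 0.76)]
bolt call [([0.6, -0.0861, 0.1046], 0.59)]
bolt call it knows: cup, cutter, dropper, hinge_mid, rest, slot_mid
slot_mid call [([0.5428, -0.0741, 0.0651], 0.65), ([0.5991, -0.0852, 0.1017], 0.64)]
slot_mid call [([0.6284, 0.0318, 0.0572], 0.73)]
tilt_plate call [([0.5493, -0.0816, 0.0758], 0.85)]
tilt_plate call it knows: cup, cutter, dropper, hinge_mid, rest, slot_mid
cup call [([0.5094, 0.1322, 0.0143], 0.94)]
cup call [([0.51, 0.1303, 0.002], 0.93)]
dropper call [([0.5156, -0.2747, 0.0427], 0.58)]
dropper call
[... 967 characters left out ...]
.629, 0.0314, 0.0579], 0.62)]
tilt_plate call [([0.5466, -0.0642, 0.0742], 0.94)]
tilt_plate call it knows: cup, cutter, dropper, hinge_mid, rest, slot_mid
cup call [([0.5062, 0.1367, 0.0174], 0.6)]
cup call [([0.5028, 0.1375, -0.0049], 0.76), ([0.5236, -0.2814, 0.0064], 0.45)]
dropper call [([0.5191, -0.2711, 0.0433], 0.61)]
dropper call [([0.5227, -0.2839, 0.0035], 0.72), ([0.6301, 0.0358, 0.0573], 0.67)]
cutter call [([0.4169, -0.0258, 0.0103], 0.71)]
cutter call [([0.4187, -0.0437, -0.0036], 0.74)]
1.5 [0.17477543 0.22198876 0.63778165] [[ 9.48360709e-01  3.17193892e-01 -3.40216807e-05]
 [ 3.17193890e-01 -9.48360708e-01 -6.08869364e-05]
 [-5.15777895e-05  4.69513090e-05 -9.99999998e-01]]
```

View pics/top0.png

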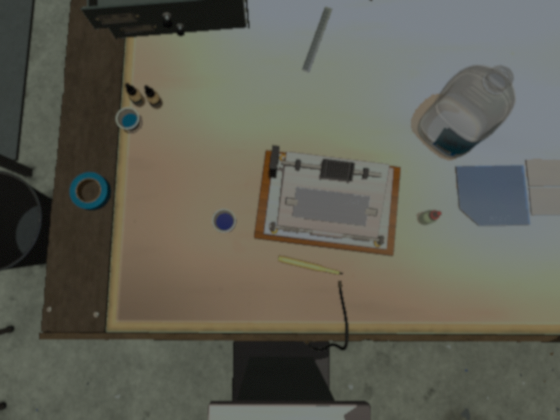

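View pics/side0.png

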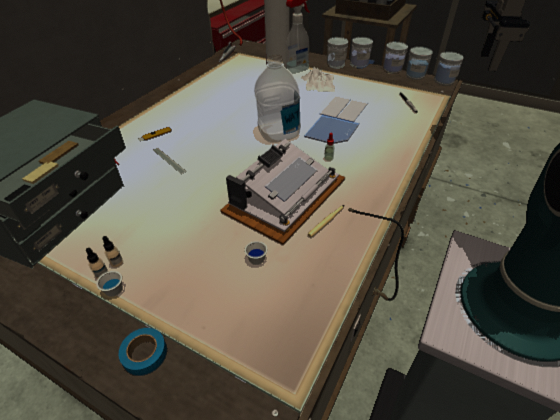

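The top view shows the rest at about (330,200), the pad at (336,170) and the keeper at (275,160). The hinge side is near row 240. The side view agrees. Next I'll get the yaw and pad position from depth.

```bash
cat > h.py <<'E'
from station import env, effector, solver, viewer, workorder, search_frame, tip_of
import cv2,numpy as np
def cloud(c):
    p,d=viewer.read_camera(c); i=viewer.camera_info(c); K=i["intrinsics"]
    v,u=np.mgrid[:d.shape[0],:d.shape[1]]
    X=np.stack([(u-K[0,2])/K[0,0]*d,-(v-K[1,2])/K[1,1]*d,-d],-1)
    return p,d,X@i["rotation"].T+i["eye"]
E
python3 - <<'E'
from h import *
p,d,W=cloud("top")
hsv=cv2.cvtColor(p,cv2.COLOR_RGB2HSV); g=p.max(2)
box=(np.abs(W[...,0]-.55)<.13)&(np.abs(W[...,1]+.07)<.19)&(d>0)
# base board + all raised points in its footprint
m=box&(W[...,2]>.007)&(W[...,2]<.017)&(hsv[...,1]>120)
r=cv2.minAreaRect(W[m][:,:2].astype(np.float32)*1000); print("board",m.sum(),r, cv2.boxPoints(r).round(0).tolist())
k=box&(g<75)&(W[...,2]>.06)
n,l,st,ce=cv2.connectedComponentsWithStats(k.astype(np.uint8))
for j in range(1,n):
    if st[j,4]>40:
        q=W[l==j]; print(st[j],q.mean(0).round(4),np.median(q,0).round(4),q.min(0).round(3),q.max(0).round(3),cv2.minAreaRect(q[:,:2].astype(np.float32)*1000))
# plate plane: bright points
q=W[box&(g>100)&(hsv[...,1]<70)&(W[...,2]>.045)&(W[...,2]<.12)]
for _ in range(5):
    A=np.c_[q[:,:2],np.ones(len(q))]; c=np.linalg.lstsq(A,q[:,2],rcond=None)[0]; e=q[:,2]-A@c; q=q[np.abs(e)<max(.002,1.5*e.std())]
print("plane",len(q),c,e.std(),"tilt",np.arctan(np.hypot(*c[:2])),"dir",np.degrees(np.arctan2(c[1],c[0])))
cv2.imwrite("pics/crop.png",cv2.resize(p[130:270,200:420,::-1],None,fx=3.5,fy=3.5,interpolation=cv2.INTER_CUBIC))
E
```

```text
board 1545 ((552.1121826171875, -79.32829284667969), (286.77874755859375, 186.90794372558594), 83.12506866455078) [[442.0, -210.0], [628.0, -233.0], [662.0, 52.0], [476.0, 74.0]]
[270 146   9  29 208] [0.6155 0.0337 0.1027] [0.6144 0.0337 0.1069] [0.597 0.026 0.06 ] [0.642 0.041 0.111] ((619.6600341796875, 33.36319351196289), (14.00611686706543, 45.57213592529297), 83.67172241210938)
[320 159  34  23 621] [ 0.597  -0.0848  0.1046] [ 0.597  -0.0853  0.1048] [ 0.577 -0.114  0.081] [ 0.618 -0.054  0.12 ] ((597.4208984375, -84.50479125976562), (61.27924728393555, 35.8201789855957), 84.42182159423828)
[294 160   7  10  52] [ 0.6076 -0.0106  0.1015] [ 0.6073 -0.0102  0.1014] [ 0.6   -0.016  0.089] [ 0.616 -0.004  0.106] ((607.8142700195312, -10.280080795288086), (11.561443328857422, 15.983315467834473), 85.38744354248047)
[362 168   7  11  57] [ 0.5926 -0.1389  0.1004] [ 0.5921 -0.1387  0.101 ] [ 0.583 -0.145  0.091] [ 0.602 -0.134  0.105] ((592.7103271484375, -139.29928588867188), (18.94666862487793, 11.099803924560547), 9.5)
plane 3422 [ 0.32830573 -0.0400643  -0.11269519] 0.0010350794152047891 tilt 0.3194159020443731 dir -6.957602342740548
```

View pics/crop.png

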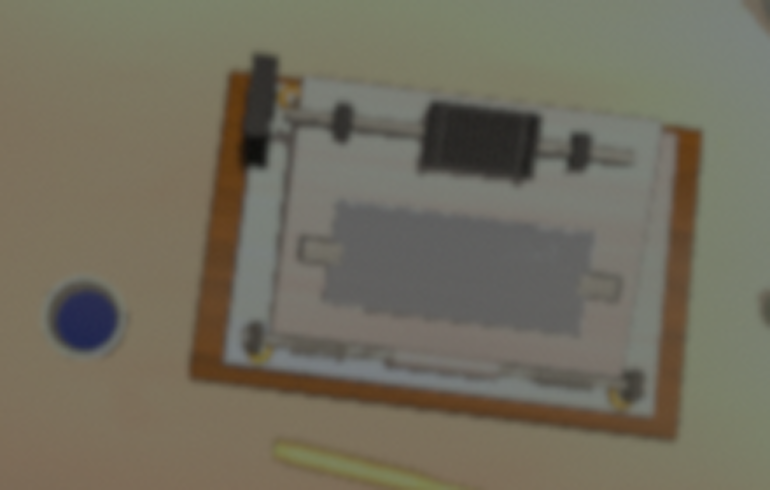

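The crop shows the pad with two ridges running along the rest's x, and the bolt pointing toward the keeper at upper left. Yaw is −0.12 and tilt 0.319. The pad centre measures (0.597, −0.085), which agrees with the value reckoned from the hinge. Next: approach with fingers shut and feel for contact.

```bash
cat >> h.py <<'E'
YAW=-0.1205; B=np.array([.5521,-.0793,0])
Rz=np.array([[np.cos(YAW),-np.sin(YAW),0],[np.sin(YAW),np.cos(YAW),0],[0,0,1]])
def pose(th,hz,s=0.,off=0.,flip=1):
    "TCP pose on pad face: tilt th, hinge height hz, slide s along +y, off along plate normal"
    c,k=np.cos(th),np.sin(th); ex=np.array([c,0,k]); n=np.array([-k,0,c]); y=np.array([0,1.,0])
    P=np.array([-.07,0,hz])+.128*ex+(.020+off)*n+s*y
    R=np.stack([flip*ex,-flip*y,-n],1)
    return B+Rz@P, Rz@R
def force(bias):
    s=env.sense(); f=Rz.T@(np.array(s["wrist_force"])-bias); return f,s
E
python3 - <<'E'
from h import *
for fl in (1,-1):
    for off in (.08,0): print(fl,solver.inverse_kinematics(*pose(.319,.0486,0,off,fl)))
fl=1
effector.grasp(10)
env.reach(*pose(.319,.0486,0,.08,fl)); print(env.sense()["t"])
env.movel(*pose(.319,.0486,0,.012,fl)); env.pause(.2)
b=np.array(env.sense()["wrist_force"]); np.save("bias.npy",b); t0=env.sense()["t"]; print(t0,b)
for off in np.arange(.010,-.012,-.001):
    env.movel(*pose(.319,.0486,0,off,fl),rate=.02); f,s=force(b)
    print(round(off,4),f.round(2),round(s["t"],2),(np.array(s["ee_pos"])-pose(.319,.0486,0,off,fl)[0]).round(4))
    if np.linalg.norm(f)>2.5: break
p,d=viewer.read_camera("side"); cv2.imwrite("pics/touch.png",cv2.resize(p[100:260,190:370,::-1],None,fx=3.6,fy=3.6))
E
```

```text
1 [ 0.42144477  0.26815304 -0.39526247  2.04458795  0.2397488   0.54098529
 -1.82265864]
1 [ 0.17937764  0.39933206 -0.12107496  2.05660377  0.16808686  0.37392517
 -1.76282423]
-1 [ 0.67914838  0.32460096 -0.70128265  2.02997442  0.43643266  0.57818521
  1.15387243]
-1 [ 0.66978906  0.51486819 -0.72812722  2.02626786  0.78229257  0.50959664
  0.86017949]
5.1917
5.9917 [-0.05601873  0.15280016  0.61950811]
0.01 [ 0.76 -0.4  -0.12] 6.24 [ 0.     -0.0002  0.0002]
0.009 [-0.71 -0.52 -1.25] 6.49 [-0.      0.     -0.0001]
0.008 [-0.02 -0.67 -0.38] 6.74 [-0.      0.     -0.0001]
0.007 [ 0.16  0.39 -0.66] 6.99 [-0.     -0.     -0.0001]
0.006 [ 0.22 -0.37 -0.85] 7.24 [-0.      0.     -0.0001]
0.005 [ 0.16 -0.39 -0.92] 7.49 [-0.     -0.     -0.0001]
0.004 [-0.96 -0.82 -1.37] 7.74 [-0.      0.     -0.0001]
0.003 [ 0.4   0.05 -1.05] 7.99 [-0.      0.     -0.0001]
0.002 [ 0.18 -0.28 -0.31] 8.24 [-0.0001 -0.     -0.0001]
0.001 [ 0.46 -0.66 -0.79] 8.49 [-0.      0.     -0.0001]
0.0 [ 0.52 -0.17 -0.11] 8.74 [-0.0001 -0.     -0.0001]
-0.001 [0.53 0.24 0.59] 8.99 [-0.     -0.     -0.0001]
-0.002 [-0.02  0.53 -0.54] 9.24 [-0.     -0.     -0.0001]
-0.003 [ 0.71  0.15 -0.54] 9.49 [-0.     -0.     -0.0001]
-0.004 [-3.54 -0.16  5.55] 9.74 [0.     0.     0.0005]
```

View pics/touch.png

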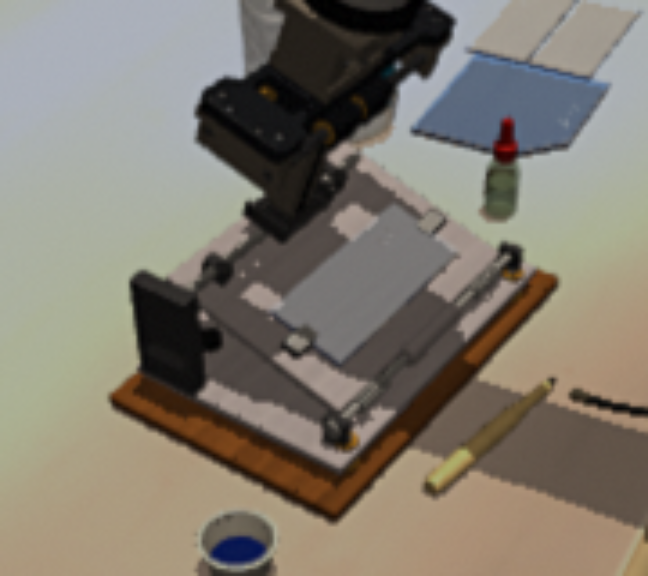

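Contact came at offset −3.5 mm, so the hinge height is about 0.045. The picture shows the fingertips on the pad at about (270,215). Now I'll press along the arc and watch the force.

Run:
```python
from h import *
b=np.load("bias.npy"); hz=.0449
ths=list(np.arange(.30,.05,-.02))+list(np.arange(.05,-.03,-.005))
for th in ths:
    env.movel(*pose(th,hz),rate=.03 if th>.05 else .01); f,s=force(b); N=np.linalg.norm(f)
    print(round(th,3),f.round(1),round(N,1),round(s["t"],2),(Rz.T@(np.array(s["ee_pos"])-pose(th,hz)[0])*1000).round(1))
    if N>14.5: break
```

```text
0.3 [-1.9 -0.9  6.3] 6.7 10.04 [0.9 0.  1. ]
0.28 [-2.2  0.   6.6] 7.0 10.29 [1. 0. 1.]
0.26 [-2.6  0.2  6.1] 6.6 10.54 [0.9 0.  1. ]
0.24 [-2.9 -0.4  7.2] 7.8 10.79 [1.  0.  1.1]
0.22 [-1.8 -0.1  7.4] 7.7 11.04 [1.  0.  1.1]
0.2 [-2.1  0.7  6.4] 6.7 11.29 [1.  0.  1.1]
0.18 [-3.  -0.4  7.3] 7.9 11.54 [1.  0.  1.2]
0.16 [-2.  -0.7  8.2] 8.5 11.79 [1.  0.  1.2]
0.14 [-1.6 -0.4  8.9] 9.0 12.04 [1.  0.  1.3]
0.12 [-2.  -0.3  7.4] 7.7 12.29 [1.1 0.  1.3]
0.1 [-3.8  0.7  9.6] 10.3 12.54 [1.  0.  1.3]
0.08 [-1.8  0.1  9. ] 9.2 12.79 [1.1 0.  1.4]
0.06 [-2.  -0.2 10.1] 10.3 13.04 [1.1 0.  1.5]
0.05 [-1.9 -0.3  9.2] 9.4 13.32 [1.1 0.  1.6]
0.045 [-2.4 -0.4  9.5] 9.8 13.57 [1.1 0.  1.7]
0.04 [-3.1  0.3 10.3] 10.8 13.82 [ 1.1 -0.   1.7]
0.035 [-2.3 -0.8 10.4] 10.7 14.07 [1.1 0.  1.7]
0.03 [-2.3 -0.6 11. ] 11.2 14.32 [1.1 0.  1.7]
0.025 [-2.2 -0.4 10. ] 10.3 14.57 [ 1.1 -0.   1.7]
0.02 [-2.8 -1.5 10.4] 10.8 14.82 [1.1 0.  1.8]
0.015 [-1.6 -0.6 10.6] 10.7 15.07 [1.1 0.  1.8]
0.01 [-2.3  0.8  9.6] 9.9 15.32 [1.2 0.  1.8]
0.005 [-3.  -0.1 11.6] 12.0 15.57 [1.1 0.  1.8]
0.0 [-2.  -0.8  9.7] 10.0 15.82 [1.2 0.  1.8]
-0.005 [-2.6 -0.7  9.9] 10.3 16.07 [ 1.2 -0.   1.8]
-0.01 [-3.7 -0.3 11.4] 12.0 16.32 [1.2 0.  1.8]
-0.015 [-2.6 -0.5 10.4] 10.8 16.57 [1.2 0.  1.9]
-0.02 [-2.8 -0.2 13.7] 14.0 16.82 [1.1 0.  2.4]
-0.025 [-5.6  0.4 17.5] 18.3 17.07 [1.1 0.  3. ]
```

The plate reached its bumpers at a commanded tilt of about −0.02, with 18 N net. I'll ease off slightly, then slide while regulating the press.

Run:
```python
from h import *
b=np.load("bias.npy"); hz=.0449; th=-.0195; off=0.
env.movel(*pose(th,hz),rate=.01); env.pause(.1); print(force(b)[0].round(1))
sl=0; hist=[]
while sl<.0415:
    sl+=.0012
    env.movel(*pose(th,hz,sl,off),rate=.015)
    f=np.mean([force(b)[0],(env.pause(.02),force(b)[0])[1]],0); s=env.sense(); N=np.linalg.norm(f)
    e=Rz.T@(np.array(s["ee_pos"])-pose(th,hz,sl,off)[0])*1000
    print(round(sl*1000,1),f.round(1),round(N,1),round(s["t"],2),e.round(1),round(off*1000,2))
    if f[1]<-8 or N>19.5: print("stop"); break
    if f[2]>14.5: off+=.00015
    elif f[2]<11.5: off-=.00015
p,d=viewer.read_camera("side"); cv2.imwrite("pics/slid.png",cv2.resize(p[100:260,190:370,::-1],None,fx=3.6,fy=3.6))
```

```text
[-3.6 -0.6 13.3]
1.2 [-3.4 -0.7 13.6] 14.1 17.69 [ 1.2 -0.   2.4] 0.0
2.4 [-4.2 -0.8 14.1] 14.7 17.96 [ 1.1 -0.1  2.4] 0.0
3.6 [-4.1 -0.6 14.2] 14.8 18.23 [ 1.1 -0.1  2.3] 0.0
4.8 [-4.2 -0.1 12.9] 13.6 18.49 [ 1.1 -0.   2.4] 0.0
6.0 [-3.8 -0.8 13.6] 14.1 18.76 [ 1.1 -0.1  2.4] 0.0
7.2 [-4.1 -0.4 12.9] 13.5 19.02 [ 1.1 -0.   2.4] 0.0
8.4 [-3.2 -0.4 13.3] 13.7 19.29 [ 1.2 -0.   2.4] 0.0
9.6 [-4.  -0.8 13.7] 14.3 19.56 [ 1.2 -0.   2.4] 0.0
10.8 [-3.8 -0.3 13.5] 14.0 19.82 [ 1.1 -0.1  2.4] 0.0
12.0 [-3.3 -0.5 14.8] 15.2 20.09 [ 1.2 -0.   2.4] 0.0
13.2 [-2.9 -0.3 12.2] 12.5 20.36 [ 1.1 -0.   2.2] 0.15
14.4 [-3.5 -0.4 13.1] 13.5 20.62 [ 1.1 -0.   2.2] 0.15
15.6 [-3.5 -1.  12.4] 12.9 20.89 [ 1.1 -0.   2.2] 0.15
16.8 [-3.  -1.2 12.4] 12.8 21.16 [ 1.1 -0.   2.2] 0.15
18.0 [-3.2 -0.3 13.3] 13.7 21.43 [ 1.1 -0.   2.3] 0.15
19.2 [-3.  -0.5 12.7] 13.1 21.69 [1.1 0.  2.2] 0.15
20.4 [-3.1 -0.8 12.9] 13.3 21.96 [1.2 0.  2.3] 0.15
21.6 [-3.3 -1.4 12.8] 13.3 22.23 [ 1.1 -0.   2.3] 0.15
22.8 [-3.2 -1.4 12.7] 13.1 22.49 [ 1.1 -0.   2.2] 0.15
24.0 [-3.2 -0.2 13.5] 13.9 22.76 [1.1 0.  2.2] 0.15
25.2 [-3.2 -1.1 12.7] 13.1 23.02 [1.1 0.  2.2] 0.15
26.4 [-3.  -0.3 12.7] 13.1 23.29 [1.1 0.  2.2] 0.15
27.6 [-3.3 -0.2 12.9] 13.3 23.56 [1.1 0.  2.2] 0.15
28.8 [-3.1 -0.2 12.4] 12.7 23.82 [1.1 0.1 2.3] 0.15
30.0 [-2.9 -1.2 13.5] 13.8 24.09 [1.1 0.  2.2] 0.15
31.2 [-3.7 -2.8 13.2] 14.0 24.36 [ 1.1 -1.1  2.2] 0.15
32.4 [-3.1 -4.5 12.5] 13.7 24.62 [ 1.1 -2.2  2.2] 0.15
33.6 [-2.8 -6.4 13.9] 15.6 24.89 [ 1.1 -3.4  2.2] 0.15
34.8 [-3.6 -7.5 13.8] 16.1 25.16 [ 1.2 -4.3  2.2] 0.15
36.0 [-2.9 -8.9 12.9] 15.9 25.43 [ 1.4 -4.8  2.2] 0.15
stop
```

View pics/slid.png

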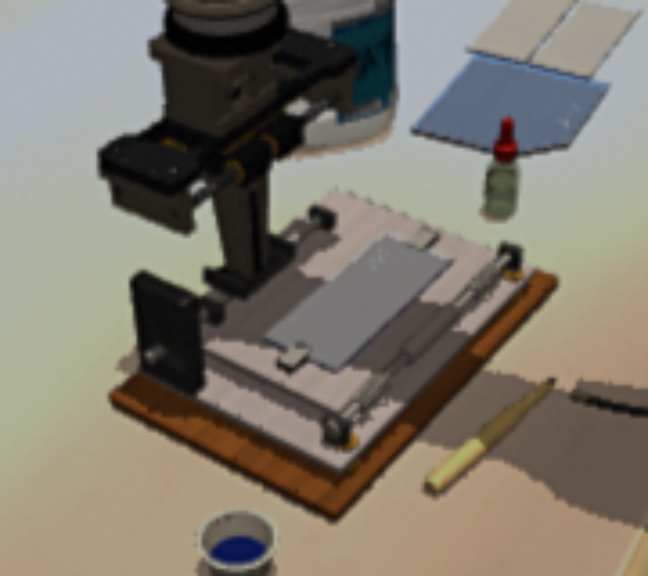

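The bolt moved with the fingers and met a hard stop at s ≈ 31 mm, where the lateral force rose to 9 N. Its tip shows through the keeper slot at (155,353). Now I'll lift off along the normal, keeping a slight forward load so the bolt isn't dragged back, then check.

Run:
```python
from h import *
b=np.load("bias.npy"); hz=.0449; th=-.0195
for off,sl in ((.0008,.034),(.002,.033),(.0035,.0325),(.005,.032),(.007,.032),(.010,.032)):
    env.movel(*pose(th,hz,sl,off),rate=.02); f,s=force(b)
    print(off,f.round(1),(Rz.T@(np.array(s["ee_pos"])-pose(th,hz,sl,off)[0])*1000).round(1))
env.movel(*pose(th,hz,.032,.09)); 
env.reach(B+Rz@np.array([-.02,-.33,.25]),pose(0,hz)[1]); print(env.sense()["t"])
p,d,W=cloud("top")
cv2.imwrite("pics/end.png",cv2.resize(p[130:270,200:420,::-1],None,fx=3.5,fy=3.5,interpolation=cv2.INTER_CUBIC))
hsv=cv2.cvtColor(p,cv2.COLOR_RGB2HSV); g=p.max(2)
L=(W-B)@Rz  # rest frame
m=(np.abs(L[...,0])<.085)&(np.abs(L[...,1])<.12)&(d>0)
k=m&(g<75)&(L[...,2]>.05)
n,l,st,ce=cv2.connectedComponentsWithStats(k.astype(np.uint8))
for j in range(1,n):
    if st[j,4]>40: q=L[l==j]; print("dark",st[j,4],q.mean(0).round(4),q.min(0).round(3),q.max(0).round(3))
q=L[m&(np.abs(L[...,0])<.06)&(np.abs(L[...,1]+.02)<.06)&(g>90)&(hsv[...,1]<70)]
for _ in range(4):
    A=np.c_[q[:,:2],np.ones(len(q))]; c=np.linalg.lstsq(A,q[:,2],rcond=None)[0]; e=q[:,2]-A@c; q=q[np.abs(e)<max(.002,1.5*e.std())]
print("plane",len(q),c.round(4))
```

```text
0.0008 [-2.2 -4.9 10.6] [ 1.3 -2.9  1.9]
0.002 [-2.9 -3.9  9.9] [ 1.1 -1.9  1.9]
0.0035 [-1.2 -2.3  7. ] [ 1.  -1.4  1.3]
0.005 [-0.3 -2.3  1.9] [ 0.8 -0.6  0.4]
0.007 [-0.6  0.5 -1.4] [-0.5  0.5 -0.4]
0.01 [ 0.2  0.1 -0.8] [-0.   0.2  0. ]
29.1417
dark 116 [0.0486 0.1164 0.0997] [0.031 0.11  0.05 ] [0.076 0.12  0.11 ]
dark 535 [0.0575 0.0297 0.0689] [ 0.04  -0.001  0.05 ] [0.076 0.06  0.081]
dark 47 [0.0569 0.0748 0.0646] [0.048 0.068 0.052] [0.067 0.08  0.069]
dark 42 [ 0.0572 -0.0543  0.0644] [ 0.048 -0.059  0.058] [ 0.067 -0.05   0.067]
plane 1968 [-0.0168  0.0049  0.0525]
```

View pics/end.png

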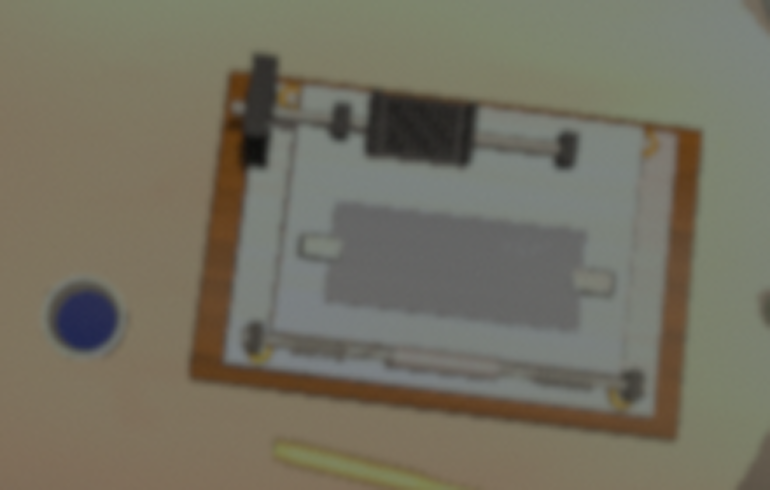

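The plate is down, the bolt's tip stands out beyond the keeper at (238,107), and the pad sits at y = 29.7 mm (it started at about 0). The pad height of 0.069 matches a bolted tilt of about 0.023.

```bash
python3 -c "
from h import *
print(env.sense()['wrist_force'],workorder.finish_job())"
```

```text
the job is handed in; nothing more can be done
[0.32295286 0.24349364 0.24186263] None
```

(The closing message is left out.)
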